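# Make up two reagent kits from the stock bottles

## Robot

A 6-joint arm with a two-finger parallel gripper is mounted at the origin on the work surface. World frame = base frame: x ahead of the robot, y to its left, z up, the work surface at z = 0. Lengths are in mm, angles in rad, forces in N, time in s.
With the tool pointing down it reaches from about 400 to 925 mm from the base axis. Payload 12.5 kg.
Tool frame: the origin (TCP) lies on the centre line of the jaws, within the pads' length; the fingertips stand 22 mm ahead of it and the grasp point (between the pads) lies 3 mm ahead of it; x points along the fingers, y is the direction in which the jaws open and shut, and the axes are right-handed (so a half turn about x gives the same grasp; the last joint's range is limited). The gripper opens to 95 mm and grips with 3 to 60 N. Pads are 20 mm wide; open, the fingers measure 119 mm over their backs; the gripper's body (75 mm by 180 mm) begins 59 mm behind the grasp point.
Start: joints at [-0.106, 0.491, 1.559, -0, 1.092, -0.106], TCP at [625.015, 0.021, 236.661] pointing down, gripper open.
Joint ranges: [-3.1, 3.1], [-0.84, 2.19], [0.05, 2.79], [-1.13, 4.28], [0.06, 2.93], [-2.69, 2.69]. Speed limits (rad/s): [2.22, 2.22, 2.79, 3.14, 3.14, 3.14].

## Interface

Orientations are given as a rotation vector (axis times angle).
In Python, from plant import robot gives the robot as it stands.
- The arm moves only by the shell command python3 -m handwheel 'ROWS' [FORCE]. ROWS is a JSON object of lists of equal length, an entry for each row: "hand": the opening in per cent of the stroke, from 0 (shut) to 100 (fully open); "offset": the shift along the tool's x, y, z scaled (see below), a list of three; "rotation": the turn, a rotation vector about the tool's x, y, z scaled (see below), a list of three. A call has 1 to 20 rows; each row shifts and turns the commanded pose from where the row before left it, along the tool's axes as they then stand; what a row does not reach is not made up. The controller multiplies each number of a shift by 0.02 m and each number of a turn by 8 degrees. A row lasts 1/8 s, in which the tool goes at most 62.5 mm and 10.7 degrees, less where a joint would pass 70% of its speed; a pose out of reach is approached as far as the arm can. A call with a number of a shift or a turn outside -1 to 1 is refused whole. A call with a gripper value outside its range is refused whole. The fingers move at their own pace and stop on an object; FORCE is the grip in N (left out, the last holds). Time passes only in rows, so rows that do not move let the fingers close. It gives the time, the measured TCP pose, the force and the opening at its end, in the units of the state.
- robot.get_state(): the state, without advancing time (a new reading comes with each control period).
- robot.get_image(name): name is "scene" or "side" or "wrist"; returns a dict with "image" (480x640x3 uint8, red, green, blue), "intrinsics" (3x3 intrinsics, pixels), "k1" (the pictures are not rectified: a ray, as slopes to the right and down, at radius r is drawn at 1 + k1 r^2 times it, then the intrinsics apply), "T" (4x4, takes a point from camera to world coordinates). Camera axes: x right, y down, z forward; pixel columns grow to the right and rows downward; lengths in mm; the calibration is good to about 2 mm. A picture is of the moment at which its call begins. There is no depth.
- robot.hand_in(): hands the job in, once; it reports no verdict.
The state is a dict: "clock": time; "joints": joint angles; "qvel": joint speeds; "joint_torque": joint torques, N m; "tcp_pos": TCP position; "eef_rot": TCP orientation; "contact_force": force on the tool from outside, world axes, zero at the start; "moment": the same for the moment, N m; "finger_gap": finger opening in mm.
Only numpy, scipy, OpenCV 4.12 (cv2) and the standard library are available. Lean on these libraries where they do the work, as an engineer would, in place of code of your own. Each camera call takes 0.05 s, during which the arm holds its last target. There are 200 camera calls.

## Task

Make up the two reagent kits from the bottles in the white stock tray. The blue tray gets the white bottle with the red cap, the amber bottle with the black cap and the yellow bottle; the orange tray gets the white bottle with the blue cap and the amber bottle with the red cap, in each tray one bottle to a compartment, in any order, standing upright on the floor of the compartment. Set the bottles down gently, never tip one over, and leave the two other bottles where they stand in stock.

Things in the scene. Friction and masses are not known exactly. Their poses are not given: they have to be found in the camera images.
- white_red_mid (a point): White plastic round wide-mouth reagent bottle with a red screw cap. 104 mm high over the cap; the body is a straight cylinder 54 mm in diameter up to 74 mm above its foot; cap 42 mm diameter and 22 mm high; white blank label round the body; about 0.17 kg. This point is on its axis, half-way up (52 mm above its foot); z points up to the cap. It stands among the others on the 3 mm floor of the white stock tray.
- amber_black_mid (a point): Amber-brown narrow-neck round reagent bottle with a black screw cap. 112 mm high over the cap; the body is a straight cylinder 50 mm in diameter up to 72 mm above its foot; cap 33 mm diameter and 24 mm high; white blank label round the body; about 0.2 kg. This point is on its axis, half-way up (56 mm above its foot); z points up to the cap. It stands among the others on the 3 mm floor of the white stock tray.
- yellow_red_mid (a point): Small yellow round bottle with a red screw cap, the only yellow one. 96 mm high over the cap; the body is a straight cylinder 46 mm in diameter up to 66 mm above its foot; cap 30 mm diameter and 20 mm high; white blank label round the body; about 0.12 kg. This point is on its axis, half-way up (48 mm above its foot); z points up to the cap. It stands among the others on the 3 mm floor of the white stock tray.
- white_blue_mid (a point): White plastic round wide-mouth reagent bottle with a blue screw cap. 104 mm high over the cap; the body is a straight cylinder 54 mm in diameter up to 74 mm above its foot; cap 42 mm diameter and 22 mm high; white blank label round the body; about 0.17 kg. This point is on its axis, half-way up (52 mm above its foot); z points up to the cap. It stands among the others on the 3 mm floor of the white stock tray.
- amber_red_mid (a point): Amber-brown narrow-neck round reagent bottle with a red screw cap. 112 mm high over the cap; the body is a straight cylinder 50 mm in diameter up to 72 mm above its foot; cap 33 mm diameter and 24 mm high; white blank label round the body; about 0.2 kg. This point is on its axis, half-way up (56 mm above its foot); z points up to the cap. It stands among the others on the 3 mm floor of the white stock tray.
- white_black_mid (a point): White plastic round wide-mouth reagent bottle with a black screw cap. 104 mm high over the cap; the body is a straight cylinder 54 mm in diameter up to 74 mm above its foot; cap 42 mm diameter and 22 mm high; white blank label round the body; about 0.17 kg. This point is on its axis, half-way up (52 mm above its foot); z points up to the cap. It stands among the others on the 3 mm floor of the white stock tray; it belongs to neither kit and stays in stock.
- amber_blue_mid (a point): Amber-brown narrow-neck round reagent bottle with a blue screw cap. 112 mm high over the cap; the body is a straight cylinder 50 mm in diameter up to 72 mm above its foot; cap 33 mm diameter and 24 mm high; white blank label round the body; about 0.2 kg. This point is on its axis, half-way up (56 mm above its foot); z points up to the cap. It stands among the others on the 3 mm floor of the white stock tray; it belongs to neither kit and stays in stock.
- blue_tray: Blue plastic kit tray, 228 x 78 mm, with three square compartments in a row along its x axis, each 72 x 72 mm inside; outer and dividing walls 3 mm thick and 25 mm high, floor 3 mm thick. Origin at the centre of the underside, z up, x along the row, y across it. Compartment centres at x = -75, 0 and +75 mm, y = 0. The trays are fixed to the bench. The lugs at both ends are for carrying and not part of the compartments.
- orange_tray: Orange plastic kit tray, 153 x 78 mm, with two square compartments in a row along its x axis, each 72 x 72 mm inside; outer and dividing walls 3 mm thick and 25 mm high, floor 3 mm thick. Origin at the centre of the underside, z up, x along the row, y across it. Compartment centres at x = -37.5 and +37.5 mm, y = 0. The trays are fixed to the bench. The lugs at both ends are for carrying and not part of the compartments.
- stock_tray: White flat spill tray, 330 (x) x 380 (y) mm, floor 3 mm thick, rim 12 mm high, fixed to the bench. All seven bottles stand in it at the start. Origin at the centre of the underside, z up.
Mind the look-alikes: they are no part of the job. Of the things shaped like the orange_tray, the orange one is meant.

How it is judged (in metres and radians):
At the end, for the whole second after the job is handed in: Each kit's bottles stand in its tray, one to a compartment (foot inside the walls to 3 mm), upright within 7 degrees, on the compartment floor to 6 mm, released and at rest; the two other bottles stand upright within 20 mm of where they started ((x of white_red_mid in the frame of blue_tray between -0.087 and -0.063 m or x of white_red_mid in the frame of blue_tray between -0.012 and 0.012 m or x of white_red_mid in the frame of blue_tray between 0.063 and 0.087 m) and y of white_red_mid in the frame of blue_tray between -0.012 and 0.012 m and z of white_red_mid in the frame of blue_tray between 0.049 and 0.061 m and angle between each of white_red_mid, amber_black_mid, yellow_red_mid, white_blue_mid, amber_red_mid, white_black_mid, amber_blue_mid's own z axis and vertical below 0.12 rad and (x of amber_black_mid in the frame of blue_tray between -0.089 and -0.061 m or x of amber_black_mid in the frame of blue_tray between -0.014 and 0.014 m or x of amber_black_mid in the frame of blue_tray between 0.061 and 0.089 m) and y of amber_black_mid in the frame of blue_tray between -0.014 and 0.014 m and z of amber_black_mid in the frame of blue_tray between 0.053 and 0.065 m and (x of yellow_red_mid in the frame of blue_tray between -0.091 and -0.059 m or x of yellow_red_mid in the frame of blue_tray between -0.016 and 0.016 m or x of yellow_red_mid in the frame of blue_tray between 0.059 and 0.091 m) and y of yellow_red_mid in the frame of blue_tray between -0.016 and 0.016 m and z of yellow_red_mid in the frame of blue_tray between 0.045 and 0.057 m and (x of white_blue_mid in the frame of orange_tray between -0.0495 and -0.0255 m or x of white_blue_mid in the frame of orange_tray between 0.0255 and 0.0495 m) and y of white_blue_mid in the frame of orange_tray between -0.012 and 0.012 m and z of white_blue_mid in the frame of orange_tray between 0.049 and 0.061 m and (x of amber_red_mid in the frame of orange_tray between -0.0515 and -0.0235 m or x of amber_red_mid in the frame of orange_tray between 0.0235 and 0.0515 m) and y of amber_red_mid in the frame of orange_tray between -0.014 and 0.014 m and z of amber_red_mid in the frame of orange_tray between 0.053 and 0.065 m and linear speed of each of white_red, amber_black, yellow_red, white_blue, amber_red, white_black, amber_blue below 0.02 m/s and angular speed of each of white_red, amber_black, yellow_red, white_blue, amber_red, white_black, amber_blue below 0.2 rad/s and distance of each of white_black_mid, amber_blue_mid from where it was at the start of the episode below 0.02 m); the robot touches nothing.
It fails at once if a bottle is tipped over or laid down (tilted more than 45 degrees) (angle between any of white_red_mid, amber_black_mid, yellow_red_mid, white_blue_mid, amber_red_mid, white_black_mid, amber_blue_mid's own z axis and vertical above 0.785 rad).
It fails at once if one of the two bottles that stay in stock is moved more than 20 mm from its place (distance of any of white_black_mid, amber_blue_mid from where it was at the start of the episode above 0.02 m).
It fails at once if a bottle is let fall (touching nothing while more than 10 mm above where it would stand) ((contact force between white_red and anything else below 0.03 N and height (world z) of white_red_mid above 0.065 m) or (contact force between amber_black and anything else below 0.03 N and height (world z) of amber_black_mid above 0.069 m) or (contact force between yellow_red and anything else below 0.03 N and height (world z) of yellow_red_mid above 0.061 m) or (contact force between white_blue and anything else below 0.03 N and height (world z) of white_blue_mid above 0.065 m) or (contact force between amber_red and anything else below 0.03 N and height (world z) of amber_red_mid above 0.069 m) or (contact force between white_black and anything else below 0.03 N and height (world z) of white_black_mid above 0.065 m) or (contact force between amber_blue and anything else below 0.03 N and height (world z) of amber_blue_mid above 0.069 m)).
It fails at once if a bottle is banged into a kit tray (more than 60 N between them) (contact force between any of white_red, amber_black, yellow_red, white_blue, amber_red and blue_tray above 60 N or contact force between any of white_red, amber_black, yellow_red, white_blue, amber_red and orange_tray above 60 N).
It also fails if it takes over 128 s, if anything falls off the work surface, if the arm or the gripper's body presses on something with over 40 N, if the wrist force passes 120 N, or if a joint passes its speed limit or range.

## Working session

There is one attempt and no reset: what is moved stays moved. The work goes in short steps, Python scripts to look and compute and a shell command to move; the robot and the scene stay as the last step left them, time stands still between calls to the robot, and variables do not carry over. Pictures are saved under pics/ and viewed, about 12 in all and at most 16, crops included, and the job is handed in when it is done.

```bash
mkdir -p pics; ls
python3 - <<'E'
from plant import robot
import cv2
s=robot.get_state();print({k:s[k] for k in('clock','tcp_pos','eef_rot','finger_gap','contact_force')})
for n in('scene','side'):
    d=robot.get_image(n);cv2.imwrite(f'pics/{n}0.png',d['image'][:,:,::-1]);print(n,d['intrinsics'],d['k1'],d['T'])
d=robot.get_image('wrist');cv2.imwrite('pics/wrist0.png',d['image'][:,:,::-1]);print(d['T'])
E
```

```text
pics
{'clock': 0.0, 'tcp_pos': array([6.24766759e+02, 4.03768626e-02, 2.36065203e+02]), 'eef_rot': array([ 1.20873957,  1.21007196, -1.20996665]), 'finger_gap': 94.95275157726809, 'contact_force': array([-0.00242508,  0.51278651, -0.62818261])}
scene [[598.45343438   0.         319.24419845]
 [  0.         598.45343438 248.43374183]
 [  0.           0.           1.        ]] 0.05440140176032001 [[-8.14371674e-01  3.69757340e-01 -4.47301114e-01  1.17092199e+03]
 [ 5.80329304e-01  5.13428535e-01 -6.32146374e-01  1.10424543e+03]
 [-4.08360589e-03 -7.74384045e-01 -6.32702676e-01  1.08009627e+03]
 [ 0.00000000e+00  0.00000000e+00  0.00000000e+00  1.00000000e+00]]
side [[573.20448529   0.         316.77773348]
 [  0.         573.20448529 236.66352543]
 [  0.           0.           1.        ]] -0.014626362869193223 [[ 9.79924982e-01 -1.44960966e-01  1.36869821e-01  2.72328351e+02]
 [-1.99126767e-01 -7.45316069e-01  6.36280197e-01 -8.69488091e+02]
 [ 9.77548497e-03 -6.50761305e-01 -7.59219444e-01  1.17957710e+03]
 [ 0.00000000e+00  0.00000000e+00  0.00000000e+00  1.00000000e+00]]
[[ 9.99998156e-01 -1.22622636e-04 -1.91663203e-03  6.24516560e+02]
 [-6.29135239e-04 -9.63810669e-01 -2.66586943e-01  7.56436581e+01]
 [-1.81458080e-03  2.66587658e-01 -9.63808969e-01  3.83836095e+02]
 [ 0.00000000e+00  0.00000000e+00  0.00000000e+00  1.00000000e+00]]
```

View pics/scene0.png

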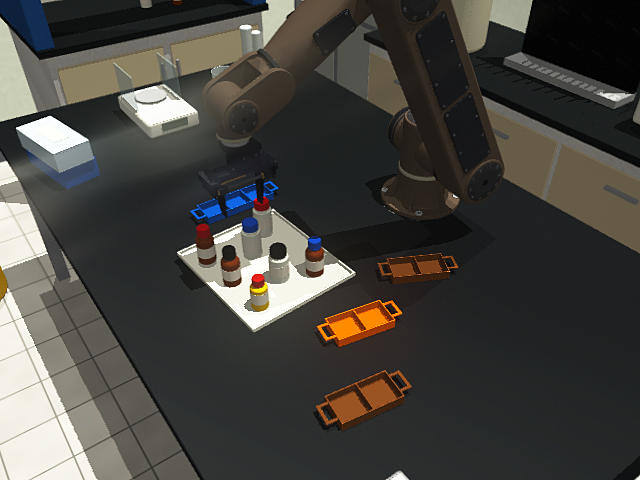

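View pics/side0.png

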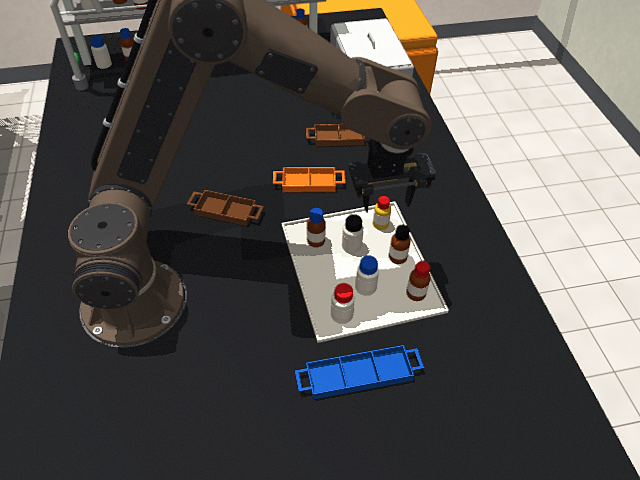

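The side view shows the stock bottles: white/red cap (343,292), amber/red (422,268), white/blue (369,265), amber/black (403,232), yellow (383,202), with white/black (353,223) and amber/blue (316,214) staying. The orange tray is at (309,179). Its brown look-alikes are at (226,208) and (335,134). The blue tray is at (360,371). I'll check this in one close crop.

```bash
python3 - <<'E'
import cv2,numpy as np
a=cv2.imread('pics/side0.png')[160:400,265:455];b=cv2.imread('pics/scene0.png')[170:350,170:410]
a=cv2.resize(a,None,fx=2.5,fy=2.5,interpolation=cv2.INTER_CUBIC)  #475x600
b=cv2.resize(b,(320,240),interpolation=cv2.INTER_CUBIC)
c=np.zeros((600,795,3),np.uint8);c[:,:475]=a;c[:240,475:]=b
cv2.imwrite('pics/crop1.png',c)
E
cat > h.py <<'E'
import numpy as np,cv2,json
def ray(d,uv):
    K=np.array(d['intrinsics']);T=np.array(d['T'])
    p=cv2.undistortPoints(np.array([[uv]],float),K,np.array([d['k1'],0,0,0,0.]))[0,0]
    return T[:3,3],T[:3,:3]@np.array([p[0],p[1],1])
def onz(d,uv,z):
    o,r=ray(d,uv);return (o+r*(z-o[2])/r[2])[:2]
def proj(d,P):
    T=np.array(d['T']);P=np.atleast_2d(P);q=(P-T[:3,3])@T[:3,:3]
    return cv2.projectPoints(q,np.zeros(3),np.zeros(3),np.array(d['intrinsics']),np.array([d['k1'],0,0,0,0.]))[0][:,0]
def fitpoly(d,uv,z): return np.array([onz(d,p,z) for p in uv])
E
```

```text
(no output)
```

View pics/crop1.png

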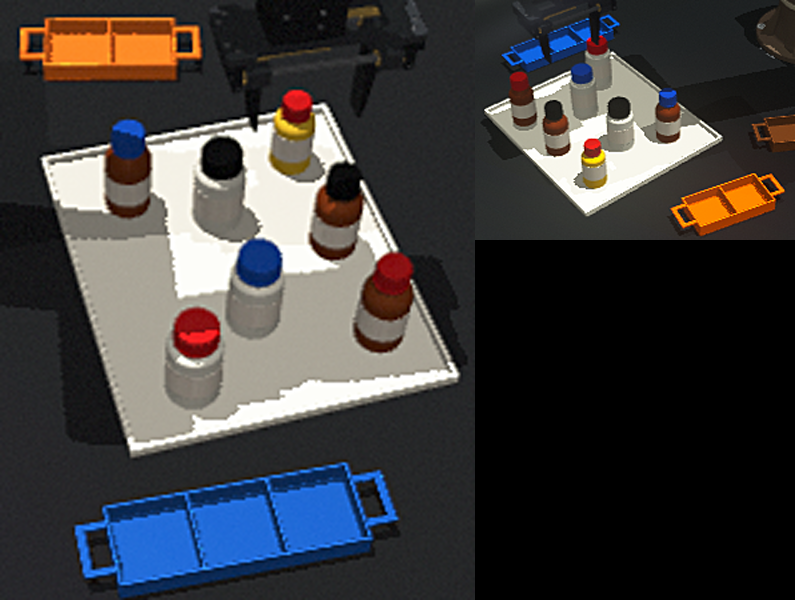

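```bash
cat > caps.py <<'E'
from h import *
from scipy.optimize import least_squares
from plant import robot
B={'white_red':(104,21,22),'amber_black':(112,16.5,24),'yellow':(96,15,20),'white_blue':(104,21,22),'amber_red':(112,16.5,24),'white_black':(104,21,22),'amber_blue':(112,16.5,24)}
S={'side':{'white_red':(343,292),'amber_black':(402,232),'yellow':(383,202),'white_blue':(369,265),'amber_red':(422,268),'white_black':(353,223),'amber_blue':(316,214)},
'scene':{'white_red':(262,204),'amber_black':(229,253),'yellow':(258,281),'white_blue':(250,225),'amber_red':(203,231),'white_black':(278,250),'amber_blue':(314,244)}}
def mask(im,name):
    hsv=cv2.cvtColor(im,cv2.COLOR_RGB2HSV).astype(int);H,Sa,V=[hsv[...,i] for i in range(3)]
    c=name.split('_')[-1]
    if c in('red','yellow'): m=((H<5)|(H>174))&(Sa>190)&(V>90)
    elif c=='blue': m=(H>100)&(H<130)&(Sa>120)&(V>50)
    else: m=(V<45)
    return m.astype(np.uint8)
def hullc(d,n,x,y,z0=3):
    h,r,c=B[n];t=np.linspace(0,2*np.pi,40)
    P=np.vstack([np.c_[x+r*np.cos(t),y+r*np.sin(t),0*t+z] for z in(z0+h,z0+h-c)])
    q=cv2.convexHull(proj(d,P).astype(np.float32));m=cv2.moments(q);return np.array([m['m10'],m['m01']])/m['m00'],m['m00']
E
cat > m1.py <<'E'
from caps import *
D={n:robot.get_image(n) for n in S}
for n in B:
    obs={}
    for c in D:
        l,_,st,ce=cv2.connectedComponentsWithStats(mask(D[c]['image'],n))[0:4]
        u,v=S[c][n];k=_[v,u]
        obs[c]=(ce[k],st[k,4]) if k else None
    def solve(cs): 
        f=lambda p:np.concatenate([hullc(D[c],n,*p)[0]-obs[c][0] for c in cs])
        return least_squares(f,[600,0])
    for cs in (['side'],['scene'],['side','scene']):
        if all(obs[c] for c in cs):
            r=solve(cs);print(n,cs,r.x.round(1),'areas',[(obs[c][1],round(hullc(D[c],n,*r.x)[1])) for c in cs],r.fun.round(1))
def g(pts): 
    p=[(265+u/2.5,160+v/2.5) for u,v in pts];return p
for nm,pts,z in(('stock',[(43,157),(327,104),(458,376),(131,452)],12),('blue back+',[(104,508),(347,464),(372,545),(120,586)],25),('orange',[(46,19),(171,17),(176,72),(46,70)],25)):
    P=fitpoly(D['side'],g(pts),z);print(nm,P.round(0).tolist(),P.mean(0).round(1))
E
python3 m1.py
```

```text
white_red ['side'] [600.   0.] areas [(np.int32(274), 269)] [ 28.8 -52.2]
white_red ['scene'] [562.5   0. ] areas [(np.int32(125), 224)] [ 5. 33.]
white_red ['side', 'scene'] [487.5   0. ] areas [(np.int32(274), 275), (np.int32(125), 213)] [-15.6 -45.5  28.6  23. ]
amber_black ['side'] [346.9   0. ] areas [(np.int32(162651), 201)] [ -8.4 -43.5]
amber_black ['scene'] [676.2   0. ] areas [(np.int32(165), 177)] [-0.4 -1.4]
amber_black ['side', 'scene'] [486.9   0. ] areas [(np.int32(162651), 195), (np.int32(165), 156)] [ 48.4 -52.   61.3 -27.4]
yellow ['side'] [644.4   0. ] areas [(np.int32(101), 149)] [ 5.8 38.6]
yellow ['scene'] [637.5   0. ] areas [(np.int32(90), 135)] [-16.1 -28.6]
yellow ['side', 'scene'] [637.5   0. ] areas [(np.int32(101), 149), (np.int32(90), 135)] [  3.2  39.  -16.1 -28.6]
white_blue ['side'] [600.   0.] areas [(np.int32(273), 269)] [  3.9 -24.4]
white_blue ['scene'] [600.   0.] areas [(np.int32(213), 230)] [ 4.4 17.7]
white_blue ['side', 'scene'] [600.   0.] areas [(np.int32(273), 269), (np.int32(213), 230)] [  3.9 -24.4   4.4  17.7]
amber_red ['side'] [721.9 
[... 359 characters left out ...]
 [(np.int32(224), 221)] [ -5.4 -15.9]
white_black ['side', 'scene'] [557.8   0. ] areas [(np.int32(231), 271), (np.int32(224), 223)] [  2.3  19.9  -9.9 -14. ]
amber_blue ['side'] [468.8   0. ] areas [(np.int32(186), 195)] [ 4.5 31.5]
amber_blue ['scene'] [431.2   0. ] areas [(np.int32(170), 151)] [ -7.4 -24.8]
amber_blue ['side', 'scene'] [454.7   0. ] areas [(np.int32(186), 196), (np.int32(170), 153)] [ -1.1  32.4 -14.4 -21.9]
stock [[400.0, 176.0], [729.0, 195.0], [749.0, -183.0], [421.0, -203.0]] [574.6  -3.8]
blue back+ [[384.0, -262.0], [611.0, -261.0], [608.0, -343.0], [384.0, -338.0]] [ 496.6 -301.1]
orange [[437.0, 381.0], [583.0, 356.0], [569.0, 265.0], [423.0, 296.0]] [503.1 324.3]
```

View pics/wrist0.png

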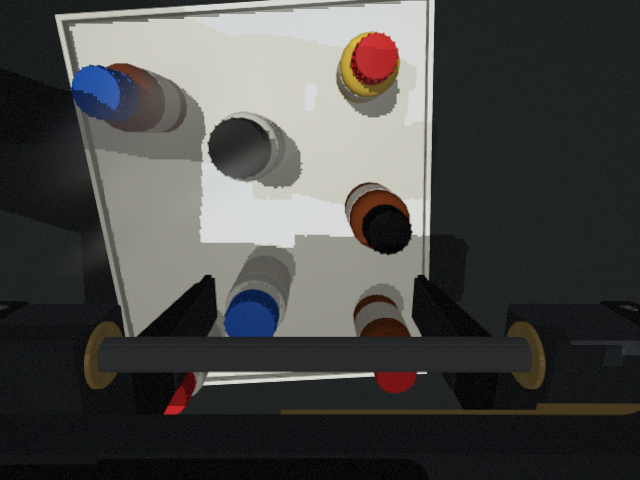

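```bash
cat > m2.py <<'E'
from caps import *
S['wrist']={'yellow':(376,58),'amber_black':(387,230),'white_black':(240,150),'amber_blue':(104,92),'white_blue':(250,318)}
D={n:robot.get_image(n) for n in S}
for n in B:
    obs={};sol={}
    for c in D:
        if n not in S[c]: continue
        _,l,st,ce=cv2.connectedComponentsWithStats(mask(D[c]['image'],n))
        u,v=S[c][n];k=l[v,u]
        if k and st[k,4]<9000: obs[c]=(ce[k],st[k,4])
    for cs in [[c] for c in obs]+[list(obs)]:
        f=lambda p:np.concatenate([(hullc(D[c],n,*p)[0]-obs[c][0]) for c in cs])
        r=least_squares(f,onz(D[cs[0]],S[cs[0]][n],105),diff_step=3e-3,x_scale=[100,100]);print(n,cs,r.x.round(1),[(int(obs[c][1]),round(hullc(D[c],n,*r.x)[1])) for c in cs],r.fun.round(1) if len(cs)>1 else '')
E
python3 m2.py
```

```text
white_red ['side'] [ 494.  -139.4] [(274, 316)] 
white_red ['scene'] [ 493.6 -138.4] [(127, 191)] 
white_red ['side', 'scene'] [ 493.8 -139.1] [(274, 316), (127, 191)] [-0.1 -0.1 -0.2 -0.1]
amber_black ['scene'] [678.    5.5] [(165, 178)] 
amber_black ['wrist'] [678.    8.2] [(1855, 1857)] 
amber_black ['scene', 'wrist'] [678.    8.1] [(165, 179), (1855, 1857)] [0.5 0.5 0.1 0.2]
yellow ['side'] [667.5 133.8] [(93, 132)] 
yellow ['scene'] [660.5 120.3] [(91, 152)] 
yellow ['wrist'] [668.7 127.7] [(1161, 1842)] 
yellow ['side', 'scene', 'wrist'] [668.1 127.8] [(93, 133), (91, 154), (1161, 1841)] [ 0.8  1.6 -1.1  2.9 -0.8 -0.1]
white_blue ['side'] [570.9 -72.1] [(273, 291)] 
white_blue ['scene'] [570.2 -73.8] [(212, 212)] 
white_blue ['wrist'] [572.4 -66.9] [(2154, 2480)] 
white_blue ['side', 'scene', 'wrist'] [572.2 -67.6] [(273, 289), (212, 213), (2154, 2478)] [ 0.1 -1.6  0.5  1.4 -0.1  0.8]
amber_red ['side'] [ 690.9 -114.1] [(192, 211)] 
amber_red ['scene'] [ 689.6 -116.6] [(148, 163)] 
amber_red ['side', 'scene'] [ 690.5 -114.9] [(192, 211), (148, 164)] [-0.1  0.3  0.   0.4]
white_black ['side'] [568.1  65.2] [(232, 254)] 
white_black ['scene'] [567.8  65.1] [(224, 238)] 
white_black ['side', 'scene'] [568.   65.2] [(232, 254), (224, 238)] [-0.  0. -0.  0.]
amber_blue ['side'] [478.8 104.8] [(186, 178)] 
amber_blue ['scene'] [477.5 101.4] [(171, 169)] 
amber_blue ['wrist'] [476.1 105.8] [(2117, 2907)] 
amber_blue ['side', 'scene', 'wrist'] [476.4 105.6] [(186, 178), (171, 169), (2117, 2903)] [-1.  -0.1  1.3  0.7  0.5  0.3]
```

Labels match in the crop, so the choice stands. I'll turn the jaws to lie along world y and look at the blue tray from the wrist.

```bash
python3 -m handwheel '{"hand":[100,100,100,100,100,100,100,100,100,100,100,100],"offset":[[0,0,0],[0,0,0],[0,0,0],[0,0,0],[0,0,0],[0,0,0],[0,0,0],[0,0,0],[0,0,0],[0,0,0],[0,0,0],[0,0,0]],"rotation":[[-1,0,0],[-1,0,0],[-1,0,0],[-1,0,0],[-1,0,0],[-1,0,0],[-1,0,0],[-1,0,0],[-1,0,0],[-1,0,0],[-1,0,0],[-0.25,0,0]]}' 20
python3 -m handwheel '{"hand":[100,100,100,100,100,100,100,100,100,100,100,100,100],"offset":[[0,-1,-0.5],[0,-1,-0.5],[0,-1,-0.5],[0,-1,-0.5],[0,-1,-0.5],[0,-1,-0.5],[0,-1,-0.5],[0,-1,-0.5],[0,-1,-0.5],[0,-1,-0.5],[0,-1,-0.5],[0,-1,-0.5],[0,0,0]],"rotation":[[0,0,0],[0,0,0],[0,0,0],[0,0,0],[0,0,0],[0,0,0],[0,0,0],[0,0,0],[0,0,0],[0,0,0],[0,0,0],[0,0,0],[0,0,0]]}'
python3 - <<'E'
from plant import robot
import cv2,pickle
d=robot.get_image('wrist');cv2.imwrite('pics/w1.png',d['image'][:,:,::-1]);pickle.dump(d,open('w1.pkl','wb'));print(d['T'].round(3))
E
```

```text
clock: 1.9
tcp_pos: [625.0, 0.0, 236.6]
eef_rot: [-0.001, 1.571, 0.001]
contact_force: [0.2, -0.4, -0.1]
finger_gap: 95.3
clock: 3.52
tcp_pos: [504.0, -241.6, 236.7]
eef_rot: [0.002, 1.571, -0.002]
contact_force: [0.1, -0.2, 0.7]
finger_gap: 95.5
[[ 3.00000e-03  9.64000e-01  2.67000e-01  4.28190e+02]
 [ 1.00000e+00 -3.00000e-03 -0.00000e+00 -2.41082e+02]
 [ 1.00000e-03  2.67000e-01 -9.64000e-01  3.84416e+02]
 [ 0.00000e+00  0.00000e+00  0.00000e+00  1.00000e+00]]
```

View pics/w1.png

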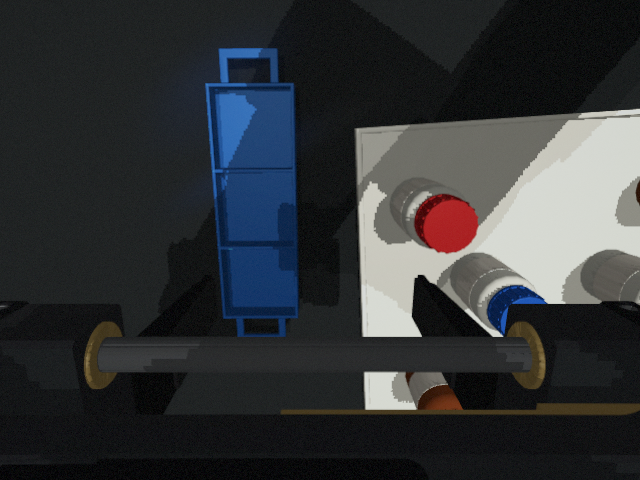

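The blue tray's rim corners are at about (206,84), (295,83), (298,318) and (222,319). The white bottle's red cap is at (446,223).

```bash
cat > tray.py <<'E'
from h import *
from scipy.optimize import least_squares
def fit(d,uv,L,z=25.):
    w=fitpoly(d,uv,z);M=np.array([[-L/2,-39],[-L/2,39],[L/2,39],[L/2,-39]])
    def f(p):
        c,s=np.cos(p[2]),np.sin(p[2]);return (M@np.array([[c,s],[-s,c]])+p[:2]-w).ravel()
    r=least_squares(f,[*w.mean(0),0]);print('tray',r.x[:2].round(1),'deg',np.degrees(r.x[2]).round(2),'res',r.fun.round(1))
    return r.x
E
cat > m3.py <<'E'
from tray import *; import pickle
d=pickle.load(open('w1.pkl','rb'))
p=fit(d,[(206,84),(295,83),(298,318),(222,319)],228)
im=d['image'][:,:,::-1].copy()
c,s=np.cos(p[2]),np.sin(p[2]);R=np.array([[c,-s],[s,c]])
for x in(-75,0,75): print((R@[x,0]+p[:2]).round(1))
for z,h in((25,39),(3,36)):
  for x0 in (-75,0,75):
    q=np.array([(x0-36,-36),(x0+36,-36),(x0+36,36),(x0-36,36)],float)@R.T+p[:2]
    cv2.polylines(im,[proj(d,np.c_[q,[z]*4]).round().astype(int)],True,(0,255,255) if z==25 else (0,0,255),1)
cv2.imwrite('pics/w1o.png',cv2.resize(im[60:330,180:500],None,fx=2,fy=2))
from caps import mask,hullc
_,l,st,ce=cv2.connectedComponentsWithStats(mask(d['image'],'white_red'));k=l[223,446]
r=least_squares(lambda q:hullc(d,'white_red',*q)[0]-ce[k],[494,-139],diff_step=3e-3,x_scale=[100,100]);print(r.x,st[k,4],hullc(d,'white_red',*r.x)[1])
E
python3 m3.py
```

```text
tray [ 497.4 -297.1] deg -0.19 res [-0.9 -0.1  0.  -0.3  1.  -0.3 -0.1  0.7]
[ 422.4 -296.8]
[ 497.4 -297.1]
[ 572.4 -297.3]
[ 495.27277209 -137.06183081] 2316 2884.917803865159
```

View pics/w1o.png

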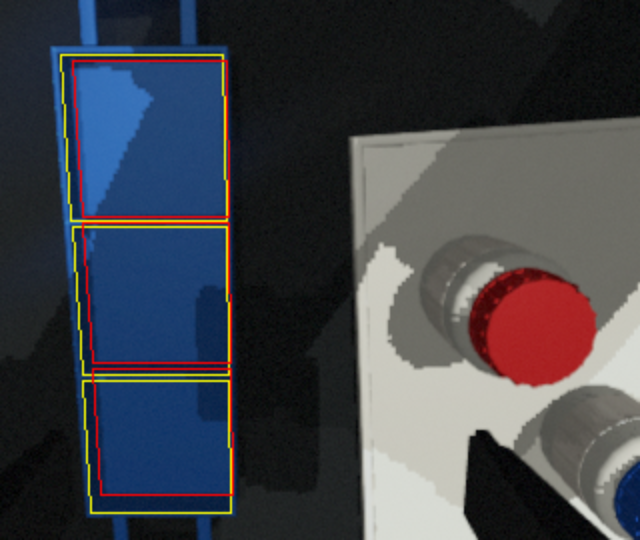

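The overlay fits the tray, with compartments at x = 422.4, 497.4 and 572.4, y = -297. Picking white_red now.

```bash
python3 -m handwheel '{"hand":[100,100,100,100,100,100,100,100,100,100,100,100,0,0,0,0,0],"offset":[[0.667,0.861,-0.079],[0.667,0.861,-0.079],[0.667,0.861,-0.079],[0.667,0.861,-0.079],[0.667,0.861,-0.079],[0.667,0.861,-0.079],[0.917,0,0],[0.917,0,0],[0.917,0,0],[0.917,0,0],[0.917,0,0],[0,0,0],[0,0,0],[0,0,0],[0,0,0],[0,0,0],[0,0,0]],"rotation":[[0,0,0],[0,0,0],[0,0,0],[0,0,0],[0,0,0],[0,0,0],[0,0,0],[0,0,0],[0,0,0],[0,0,0],[0,0,0],[0,0,0],[0,0,0],[0,0,0],[0,0,0],[0,0,0],[0,0,0]]}' 20
python3 - <<'E'
from plant import robot
import cv2
d=robot.get_image('side');cv2.imwrite('pics/s1.png',cv2.resize(d['image'][180:410,270:470,::-1],None,fx=2.5,fy=2.5))
E
```

```text
clock: 5.7
tcp_pos: [495.7, -136.8, 65.1]
eef_rot: [-0.0, 1.57, -0.0]
contact_force: [-0.1, -1.5, 3.2]
finger_gap: 53.9
```

View pics/s1.png

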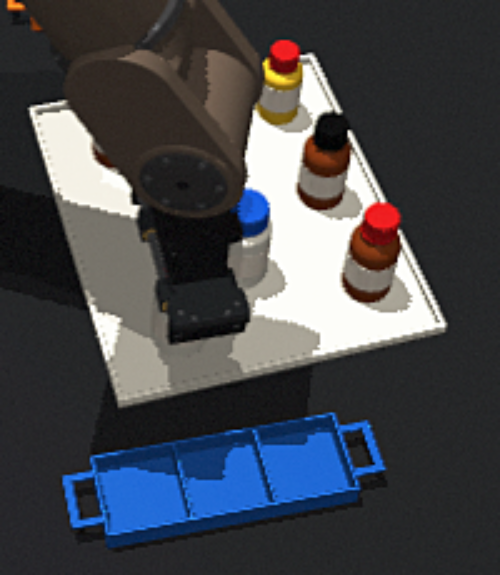

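```bash
python3 -m handwheel '{"hand":[0,0,0,0,0,0,0,0,0,0,0,0,0,0,0,0,0,0,0],"offset":[[-1,0,0],[-1,0,0],[-1,0,0],[0,-0.89,-0.404],[0,-0.89,-0.404],[0,-0.89,-0.404],[0,-0.89,-0.404],[0,-0.89,-0.404],[0,-0.89,-0.404],[0,-0.89,-0.404],[0,-0.89,-0.404],[0,-0.89,-0.404],[0,0,0],[0.9,0,0],[0.9,0,0],[0.7,0,0],[0.35,0,0],[0.1,0,0],[0,0,0]],"rotation":[[0,0,0],[0,0,0],[0,0,0],[0,0,0],[0,0,0],[0,0,0],[0,0,0],[0,0,0],[0,0,0],[0,0,0],[0,0,0],[0,0,0],[0,0,0],[0,0,0],[0,0,0],[0,0,0],[0,0,0],[0,0,0],[0,0,0]]}'
python3 -m handwheel '{"hand":[0,0],"offset":[[0.05,0,0],[0,0,0]],"rotation":[[0,0,0],[0,0,0]]}'
```

```text
clock: 8.12
tcp_pos: [423.0, -296.9, 66.2]
eef_rot: [-0.0, 1.57, -0.0]
contact_force: [-0.5, 0.2, -1.0]
finger_gap: 53.5
clock: 8.38
tcp_pos: [422.9, -296.9, 65.2]
eef_rot: [-0.0, 1.57, -0.0]
contact_force: [0.8, 0.4, -1.2]
finger_gap: 53.6
```

```bash
python3 -m handwheel '{"hand":[100,100,100,100,100,100,100],"offset":[[0,0,0],[0,0,0],[0,0,0],[-1,0,0],[-1,0,0],[-1,0,0],[-1,0,0]],"rotation":[[0,0,0],[0,0,0],[0,0,0],[0,0,0],[0,0,0],[0,0,0],[0,0,0]]}'
python3 -m handwheel '{"hand":[100,100,100,100,100,100,100,100,100,100,100,100,100,100,100,100,100],"offset":[[0,0.953,0.797],[0,0.953,0.797],[0,0.953,0.797],[0,0.953,0.797],[0,0.953,0.797],[0,0.953,0.797],[0,0.953,0.797],[0,0.953,0.797],[0,0.953,0.797],[0,0.953,0.797],[0,0.953,0.797],[0,0.953,0.797],[0,0.953,0.797],[0,0.953,0.797],[0,0.953,0.797],[0,0.953,0.797],[0,0,0]],"rotation":[[0,0,0],[0,0,0],[0,0,0],[0,0,0],[0,0,0],[0,0,0],[0,0,0],[0,0,0],[0,0,0],[0,0,0],[0,0,0],[0,0,0],[0,0,0],[0,0,0],[0,0,0],[0,0,0],[0,0,0]]}'
python3 - <<'E'
from caps import *
import pickle
d=robot.get_image('wrist');pickle.dump(d,open('w2.pkl','wb'));cv2.imwrite('pics/w2.png',d['image'][:,:,::-1])
print(proj(d,[[668,129,89],[690.5,-115,103]]))
d=robot.get_image('side');cv2.imwrite('pics/s2.png',cv2.resize(d['image'][180:410,270:470,::-1],None,fx=2.5,fy=2.5))
E
```

```text
clock: 9.25
tcp_pos: [422.8, -296.8, 145.6]
eef_rot: [-0.0, 1.571, 0.0]
contact_force: [-0.3, -0.7, 0.5]
finger_gap: 95.2
clock: 11.38
tcp_pos: [678.6, 9.8, 144.5]
eef_rot: [-0.001, 1.571, 0.001]
contact_force: [-0.8, 0.6, -0.1]
finger_gap: 94.9
[[526.23692066 256.50189193]
 [ 82.15397523 303.84873391]]
```

View pics/s2.png

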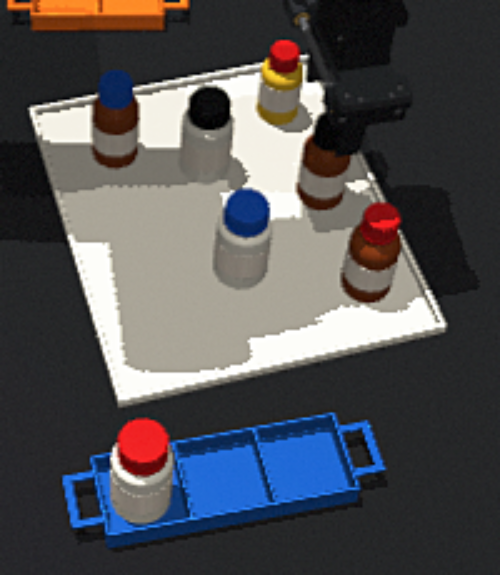

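White_red stands in the left compartment. Amber_black next.

```bash
python3 -m handwheel '{"hand":[100,100,100,100,100,100,0,0,0,0,0],"offset":[[1,0,0],[1,0,0],[1,0,0],[0.7,0,0],[0.28,0,0],[0,0,0],[0,0,0],[0,0,0],[0,0,0],[0,0,0],[0,0,0]],"rotation":[[0,0,0],[0,0,0],[0,0,0],[0,0,0],[0,0,0],[0,0,0],[0,0,0],[0,0,0],[0,0,0],[0,0,0],[0,0,0]]}' 20
python3 -m handwheel '{"hand":[0,0,0,0,0,0,0,0],"offset":[[-1,0,0],[-1,0,0],[-1,0,0],[-1,0,0],[-1,0,0],[-1,0,0],[-0.25,0,0],[0,0,0]],"rotation":[[0,0,0],[0,0,0],[0,0,0],[0,0,0],[0,0,0],[0,0,0],[0,0,0],[0,0,0]]}'
```

```text
clock: 12.85
tcp_pos: [677.9, 8.0, 65.4]
eef_rot: [-0.0, 1.571, -0.0]
contact_force: [0.2, -1.4, 0.4]
finger_gap: 50.5
clock: 13.85
tcp_pos: [677.8, 8.1, 190.7]
eef_rot: [-0.0, 1.57, -0.0]
contact_force: [-0.0, -0.1, -2.7]
finger_gap: 49.5
```

```bash
python3 -m handwheel '{"hand":[0,0,0,0,0,0,0,0,0,0,0,0,0,0,0,0,0],"offset":[[0,-0.953,-0.564],[0,-0.953,-0.564],[0,-0.953,-0.564],[0,-0.953,-0.564],[0,-0.953,-0.564],[0,-0.953,-0.564],[0,-0.953,-0.564],[0,-0.953,-0.564],[0,-0.953,-0.564],[0,-0.953,-0.564],[0,-0.953,-0.564],[0,-0.953,-0.564],[0,-0.953,-0.564],[0,-0.953,-0.564],[0,-0.953,-0.564],[0,-0.953,-0.564],[0,0,0]],"rotation":[[0,0,0],[0,0,0],[0,0,0],[0,0,0],[0,0,0],[0,0,0],[0,0,0],[0,0,0],[0,0,0],[0,0,0],[0,0,0],[0,0,0],[0,0,0],[0,0,0],[0,0,0],[0,0,0],[0,0,0]]}'
python3 -m handwheel '{"hand":[0,0,0,0,0,0,0,0,0,0],"offset":[[1,0,0],[1,0,0],[1,0,0],[1,0,0],[1,0,0],[0.8,0,0],[0.3,0,0],[0.1,0,0],[0.04,0,0],[0,0,0]],"rotation":[[0,0,0],[0,0,0],[0,0,0],[0,0,0],[0,0,0],[0,0,0],[0,0,0],[0,0,0],[0,0,0],[0,0,0]]}'
```

```text
clock: 15.98
tcp_pos: [496.4, -298.3, 190.3]
eef_rot: [0.001, 1.571, -0.002]
contact_force: [-0.0, 0.0, -1.8]
finger_gap: 49.9
clock: 17.23
tcp_pos: [497.5, -297.0, 65.9]
eef_rot: [-0.0, 1.57, -0.0]
contact_force: [-0.3, -0.4, -2.9]
finger_gap: 49.8
```

```bash
python3 -m handwheel '{"hand":[100,100,100,100,100,100,100,100,100,100,100,100,100,100,100,100,100,100],"offset":[[0,0,0],[0,0,0],[0,0,0],[-1,0,0],[-1,0,0],[-1,0,0],[-1,0,0],[0,0.968,0.388],[0,0.968,0.388],[0,0.968,0.388],[0,0.968,0.388],[0,0.968,0.388],[0,0.968,0.388],[0,0.968,0.388],[0,0.968,0.388],[0,0.968,0.388],[0,0.968,0.388],[0,0.968,0.388]],"rotation":[[0,0,0],[0,0,0],[0,0,0],[0,0,0],[0,0,0],[0,0,0],[0,0,0],[0,0,0],[0,0,0],[0,0,0],[0,0,0],[0,0,0],[0,0,0],[0,0,0],[0,0,0],[0,0,0],[0,0,0],[0,0,0]]}'
python3 -m handwheel '{"hand":[100,100,100,100,100,100,100,100,100,100,100,100],"offset":[[0,0.968,0.388],[0,0.968,0.388],[0,0.968,0.388],[0,0.968,0.388],[0,0.968,0.388],[0,0.968,0.388],[0,0.968,0.388],[0,0.968,0.388],[0,0.968,0.388],[0,0.968,0.388],[0,0.968,0.388],[0,0,0]],"rotation":[[0,0,0],[0,0,0],[0,0,0],[0,0,0],[0,0,0],[0,0,0],[0,0,0],[0,0,0],[0,0,0],[0,0,0],[0,0,0],[0,0,0]]}'
python3 - <<'E'
from h import *
from plant import robot
import pickle
d=robot.get_image('wrist');pickle.dump(d,open('w3.pkl','wb'));cv2.imwrite('pics/w3.png',d['image'][:,:,::-1])
print(d['T'].round(2), proj(d,[[503,325,25],[668.5,129,99]]).round())
E
```

```text
clock: 19.48
tcp_pos: [583.3, -82.6, 145.5]
eef_rot: [-0.0, 1.571, -0.0]
contact_force: [2.0, -0.2, -0.1]
finger_gap: 95.3
clock: 20.98
tcp_pos: [668.4, 130.6, 145.3]
eef_rot: [-0.001, 1.571, 0.001]
contact_force: [0.2, -1.1, -0.3]
finger_gap: 94.9
[[-0.0000e+00  9.6000e-01  2.7000e-01  5.9260e+02]
 [ 1.0000e+00  0.0000e+00  0.0000e+00  1.3069e+02]
 [ 0.0000e+00  2.7000e-01 -9.6000e-01  2.9298e+02]
 [ 0.0000e+00  0.0000e+00  0.0000e+00  1.0000e+00]] [[631. -16.]
 [311. 280.]]
```

View pics/w3.png

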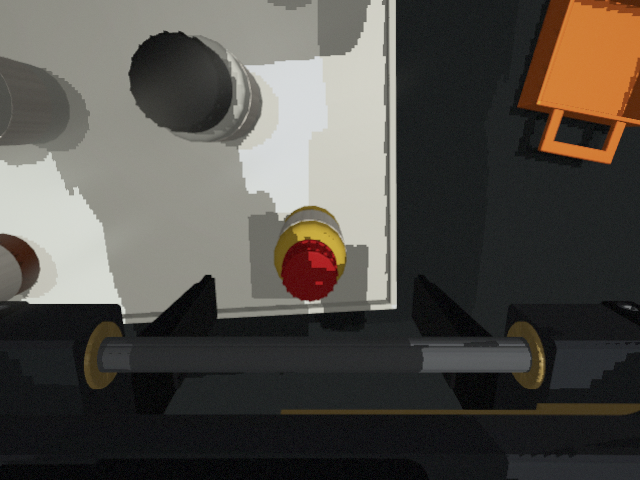

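The yellow bottle's cap is centred near (310,271), slightly above the prediction of (311,280). I'll measure it.

Run:
```python
from caps import *
import pickle
d=pickle.load(open('w3.pkl','rb'))
im=d['image'];hsv=cv2.cvtColor(im,cv2.COLOR_RGB2HSV).astype(int)
m=(((hsv[...,0]<6)|(hsv[...,0]>172))&(hsv[...,1]>150)&(hsv[...,2]>40)).astype(np.uint8)
_,l,st,ce=cv2.connectedComponentsWithStats(m);k=l[275,310];print(st[k],ce[k])
r=least_squares(lambda q:hullc(d,'yellow',*q)[0]-ce[k],[668,129],diff_step=3e-3,x_scale=[100,100]);print(r.x,hullc(d,'yellow',*r.x)[1])
for n in ('w2',):
  d=pickle.load(open('w2.pkl','rb'));print(proj(d,[[*r.x,99],[668,129,99]]))
  hsv=cv2.cvtColor(d['image'],cv2.COLOR_RGB2HSV).astype(int)
  m=(((hsv[...,0]<6)|(hsv[...,0]>172))&(hsv[...,1]>150)&(hsv[...,2]>40)).astype(np.uint8)
  _,l,st,ce=cv2.connectedComponentsWithStats(m);print([(s,c) for s,c in zip(st,ce) if 300<s[4]<9000])
```

```text
[ 281  240   57   61 2682] [309.09545116 269.94295302]
[665.37990013 128.13925205] 2707.366321817506
[[535.48193454 257.55701342]
 [536.32989525 262.22271723]]
[(array([ 489,  223,   74,   62, 3420], dtype=int32), array([525.6245614 , 253.44210526])), (array([  42,  267,   89,   50, 2359], dtype=int32), array([ 90.59431963, 289.79016532]))]
```

```bash
python3 -m handwheel '{"hand":[100,100,100,100,100,100,0,0,0,0,0],"offset":[[1,-0.08,-0.13],[1,0,0],[1,0,0],[0.8,0,0],[0.3,0,0],[0,0,0],[0,0,0],[0,0,0],[0,0,0],[0,0,0],[0,0,0]],"rotation":[[0,0,0],[0,0,0],[0,0,0],[0,0,0],[0,0,0],[0,0,0],[0,0,0],[0,0,0],[0,0,0],[0,0,0],[0,0,0]]}' 20
python3 -m handwheel '{"hand":[0,0,0,0,0,0,0,0],"offset":[[-1,0,0],[-1,0,0],[-1,0,0],[-1,0,0],[-1,0,0],[-1,0,0],[-0.25,0,0],[0,0,0]],"rotation":[[0,0,0],[0,0,0],[0,0,0],[0,0,0],[0,0,0],[0,0,0],[0,0,0],[0,0,0]]}'
```

```text
clock: 22.4
tcp_pos: [665.5, 127.5, 63.6]
eef_rot: [-0.0, 1.571, 0.0]
contact_force: [-0.3, -0.4, 0.6]
finger_gap: 50.3
clock: 23.4
tcp_pos: [665.4, 127.5, 188.9]
eef_rot: [0.0, 1.57, 0.0]
contact_force: [0.6, -0.3, -1.0]
finger_gap: 45.5
```

```bash
python3 -m handwheel '{"hand":[0,0,0,0,0,0,0,0,0,0,0,0,0,0,0,0,0,0,0,0],"offset":[[0,-0.965,-0.211],[0,-0.965,-0.211],[0,-0.965,-0.211],[0,-0.965,-0.211],[0,-0.965,-0.211],[0,-0.965,-0.211],[0,-0.965,-0.211],[0,-0.965,-0.211],[0,-0.965,-0.211],[0,-0.965,-0.211],[0,-0.965,-0.211],[0,-0.965,-0.211],[0,-0.965,-0.211],[0,-0.965,-0.211],[0,-0.965,-0.211],[0,-0.965,-0.211],[0,-0.965,-0.211],[0,-0.965,-0.211],[0,-0.965,-0.211],[0,-0.965,-0.211]],"rotation":[[0,0,0],[0,0,0],[0,0,0],[0,0,0],[0,0,0],[0,0,0],[0,0,0],[0,0,0],[0,0,0],[0,0,0],[0,0,0],[0,0,0],[0,0,0],[0,0,0],[0,0,0],[0,0,0],[0,0,0],[0,0,0],[0,0,0],[0,0,0]]}'
python3 -m handwheel '{"hand":[0,0,0,0,0,0,0,0,0,0,0],"offset":[[0,-0.965,-0.211],[0,-0.965,-0.211],[0,0,0],[1,0,0],[1,0,0],[1,0,0],[1,0,0],[1,0,0],[0.4,0,0],[0.1,0,0],[0,0,0]],"rotation":[[0,0,0],[0,0,0],[0,0,0],[0,0,0],[0,0,0],[0,0,0],[0,0,0],[0,0,0],[0,0,0],[0,0,0],[0,0,0]]}'
python3 -m handwheel '{"hand":[0,0],"offset":[[0.2,0,0],[0.2,0,0]],"rotation":[[0,0,0],[0,0,0]]}'
python3 - <<'E'
from plant import robot
import cv2
d=robot.get_image('side');cv2.imwrite('pics/s3.png',cv2.resize(d['image'][280:410,270:470,::-1],None,fx=3.5,fy=3.5))
E
```

```text
clock: 25.9
tcp_pos: [580.8, -259.8, 188.5]
eef_rot: [0.0, 1.571, -0.0]
contact_force: [0.9, 0.5, -1.8]
finger_gap: 45.6
clock: 27.28
tcp_pos: [572.9, -297.2, 79.1]
eef_rot: [-0.0, 1.57, -0.0]
contact_force: [0.0, 0.3, -1.2]
finger_gap: 45.8
clock: 27.52
tcp_pos: [572.8, -297.2, 70.6]
eef_rot: [-0.0, 1.57, -0.0]
contact_force: [-0.1, -0.1, -0.7]
finger_gap: 46.0
```

View pics/s3.png

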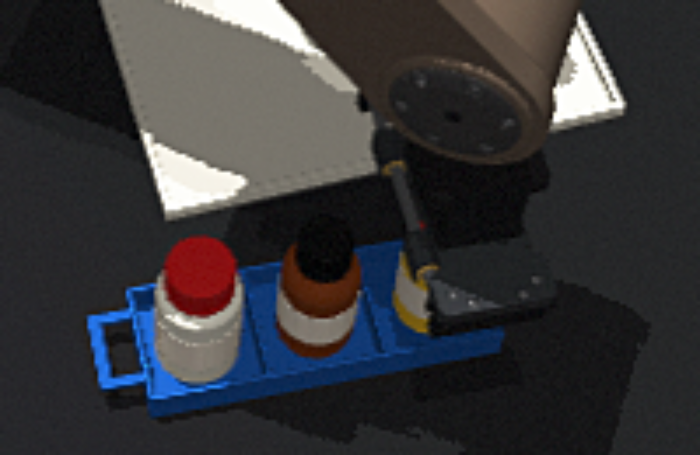

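The white and amber bottles stand upright in their compartments. The yellow one is just above its floor, so I'll lower it in small steps and watch the force.

```bash
python3 -m handwheel '{"hand":[0,0],"offset":[[0.1,0,0],[0.1,0,0]],"rotation":[[0,0,0],[0,0,0]]}' | grep -E 'tcp|force'
python3 -m handwheel '{"hand":[0],"offset":[[0.08,0,0]],"rotation":[[0,0,0]]}'| grep -E 'tcp|force'
python3 -m handwheel '{"hand":[0],"offset":[[0.05,0,0]],"rotation":[[0,0,0]]}'| grep -E 'tcp|force'
```

```text
tcp_pos: [573.5, -297.1, 69.3]
contact_force: [-3.5, 7.3, 28.4]
tcp_pos: [573.9, -297.1, 68.3]
contact_force: [-3.0, 8.0, 29.1]
tcp_pos: [574.1, -297.0, 67.4]
contact_force: [-2.1, 7.6, 28.8]
```

The bottle is on the floor, pressing with 29 N. I'll ease up about 1 mm, release and lift.

```bash
python3 -m handwheel '{"hand":[0,0],"offset":[[-0.06,0,0],[0,0,0]],"rotation":[[0,0,0],[0,0,0]]}' | grep -E 'tcp|force'
python3 -m handwheel '{"hand":[100,100,100,100,100,100,100,100,100],"offset":[[0,0,0],[0,0,0],[0,0,0],[0,0,0],[-1,0,0],[-1,0,0],[-1,0,0],[-1,0,0],[0,0,0]],"rotation":[[0,0,0],[0,0,0],[0,0,0],[0,0,0],[0,0,0],[0,0,0],[0,0,0],[0,0,0],[0,0,0]]}'
```

```text
tcp_pos: [574.0, -297.1, 67.4]
contact_force: [0.5, 4.7, 16.3]
clock: 29.45
tcp_pos: [573.1, -297.5, 146.2]
eef_rot: [-0.001, 1.569, -0.001]
contact_force: [-0.2, 0.2, -0.1]
finger_gap: 94.9
```

```bash
python3 -m handwheel '{"hand":[100,100,100,100,100,100,100,100,100,100,100,100,100,100,100],"offset":[[-0.15,1,-0.07],[-0.15,1,-0.07],[-0.15,1,-0.07],[-0.15,1,-0.07],[-0.15,1,-0.07],[-0.15,1,-0.07],[-0.15,1,-0.07],[-0.15,1,-0.07],[-0.15,1,-0.07],[-0.15,1,-0.07],[-0.15,1,-0.07],[-0.15,1,-0.07],[-0.15,1,-0.07],[-0.15,1,-0.07],[-0.15,1,-0.07]],"rotation":[[0,0,0],[0,0,0],[0,0,0],[0,0,0],[0,0,0],[0,0,0],[0,0,0],[0,0,0],[0,0,0],[0,0,0],[0,0,0],[0,0,0],[0,0,0],[0,0,0],[0,0,0]]}' >/dev/null
python3 -m handwheel '{"hand":[100,100,100,100,100,100,100,100,100,100,100,100,100,100,100,100],"offset":[[-0.15,1,-0.07],[-0.15,1,-0.07],[-0.15,1,-0.07],[-0.15,1,-0.07],[-0.15,1,-0.07],[-0.15,1,-0.07],[-0.15,1,-0.07],[-0.15,1,-0.07],[-0.15,1,-0.07],[-0.15,1,-0.07],[-0.15,1,-0.07],[-0.15,1,-0.07],[-0.15,1,-0.07],[-0.15,1,-0.07],[-0.15,1,-0.07],[0,0,0]],"rotation":[[0,0,0],[0,0,0],[0,0,0],[0,0,0],[0,0,0],[0,0,0],[0,0,0],[0,0,0],[0,0,0],[0,0,0],[0,0,0],[0,0,0],[0,0,0],[0,0,0],[0,0,0],[0,0,0]]}'
python3 - <<'E'
from plant import robot
import cv2,pickle
d=robot.get_image('wrist');cv2.imwrite('pics/w4.png',d['image'][:,:,::-1]);pickle.dump(d,open('w4.pkl','wb'))
d=robot.get_image('side');cv2.imwrite('pics/s4.png',cv2.resize(d['image'][180:410,270:470,::-1],None,fx=2.5,fy=2.5))
pickle.dump(d,open('s4.pkl','wb'))
E
```

```text
clock: 33.33
tcp_pos: [530.5, 304.3, 235.2]
eef_rot: [-0.001, 1.57, 0.001]
contact_force: [0.2, -0.1, 0.3]
finger_gap: 95.5
```

View pics/w4.png

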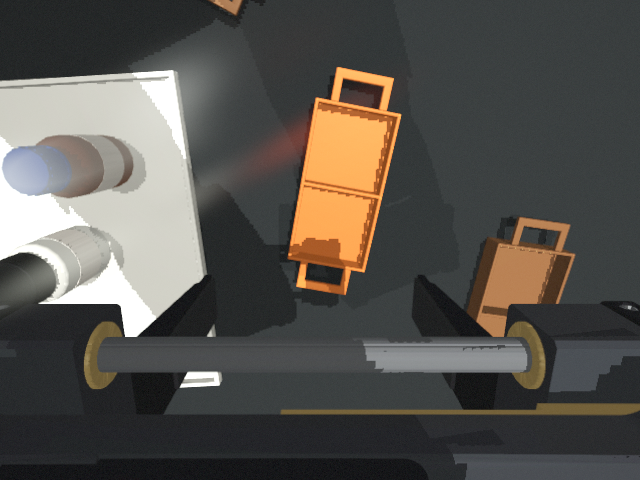

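View pics/s4.png

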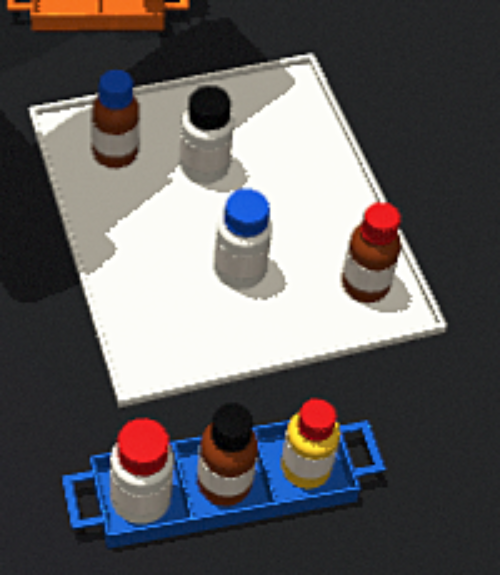

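The blue kit is complete and upright. In the wrist view the orange rim's corners are at (317,98), (400,115), (366,271) and (289,258). The brown trays are elsewhere, at (230,5) and (520,280).

Run:
```python
from caps import *
from tray import *; import pickle
d=pickle.load(open('w4.pkl','rb'))
p=fit(d,[(317,98),(400,115),(366,271),(289,258)],153)
c,s=np.cos(p[2]),np.sin(p[2]);R=np.array([[c,-s],[s,c]])
for x in(-37.5,37.5): print((R@[x,0]+p[:2]).round(1))
d=pickle.load(open('s4.pkl','rb'));hsv=cv2.cvtColor(d['image'],cv2.COLOR_RGB2HSV).astype(int);H,Sa,V=[hsv[...,i] for i in range(3)]
for n in('white_red','yellow','white_blue','amber_red'):
    m=(((H>100)&(H<130)&(Sa>120)&(V>50)) if 'blue' in n else (((H<6)|(H>172))&(Sa>150)&(V>120))).astype(np.uint8)
    _,l,st,ce=cv2.connectedComponentsWithStats(m)
    u,v={'white_red':(327,358),'yellow':(397,347),'white_blue':(369,265),'amber_red':(422,269)}[n];k=l[v,u]
    r=least_squares(lambda q:hullc(d,n,*q)[0]-ce[k],onz(d,(u,v),100),diff_step=3e-3,x_scale=[100,100]);print(n,r.x.round(1),st[k,4],hullc(d,n,*r.x)[1])
```

```text
tray [503.8 331.4] deg -10.06 res [-0.9 -0.9 -1.5  1.6  1.2 -0.3  1.2 -0.4]
[466.9 338. ]
[540.7 324.9]
white_red [ 422.2 -290.8] 293 377.4112039441243
yellow [ 576.8 -291.8] 146 200.43009204091504
white_blue [571.  -71.8] 279 290.49542056093924
amber_red [ 694.9 -105.6] 125 208.89475620910525
```

```bash
python3 -m handwheel '{"hand":[100,100,100,100,100,100,100,100,100,100,100,100,100],"offset":[[0.21,-1,0.38],[0.21,-1,0.38],[0.21,-1,0.38],[0.21,-1,0.38],[0.21,-1,0.38],[0.21,-1,0.38],[0.21,-1,0.38],[0.21,-1,0.38],[0.21,-1,0.38],[0.21,-1,0.38],[0.21,-1,0.38],[0.21,-1,0.38],[0.21,-1,0.38]],"rotation":[[0,0,0],[0,0,0],[0,0,0],[0,0,0],[0,0,0],[0,0,0],[0,0,0],[0,0,0],[0,0,0],[0,0,0],[0,0,0],[0,0,0],[0,0,0]]}' >/dev/null
python3 -m handwheel '{"hand":[100,100,100,100,100,100,100,100,100],"offset":[[0.21,-1,0.38],[0.21,-1,0.38],[0.21,-1,0.38],[0.21,-1,0.38],[0.21,-1,0.38],[0.21,-1,0.38],[0.21,-1,0.38],[0.21,-1,0.38],[0,0,0]],"rotation":[[0,0,0],[0,0,0],[0,0,0],[0,0,0],[0,0,0],[0,0,0],[0,0,0],[0,0,0],[0,0,0]]}'
python3 - <<'E'
from caps import *
import pickle
d=robot.get_image('wrist');cv2.imwrite('pics/w5.png',d['image'][:,:,::-1])
hsv=cv2.cvtColor(d['image'],cv2.COLOR_RGB2HSV).astype(int);H,Sa,V=[hsv[...,i] for i in range(3)]
m=(((H<6)|(H>172))&(Sa>150)&(V>40)).astype(np.uint8)
_,l,st,ce=cv2.connectedComponentsWithStats(m);print([(s,c) for s,c in zip(st,ce) if 300<s[4]<9000],proj(d,[[690.5,-115,115],[690.5,-115,91]]))
E
```

```text
clock: 36.17
tcp_pos: [690.5, -118.7, 146.2]
eef_rot: [0.001, 1.571, -0.001]
contact_force: [-1.1, 0.5, 0.2]
finger_gap: 95.1
[(array([ 291,  245,   67,   76, 3935], dtype=int32), array([323.66048285, 282.81626429]))] [[320.648583   291.11118413]
 [319.90548973 274.48883835]]
```

View pics/w5.png

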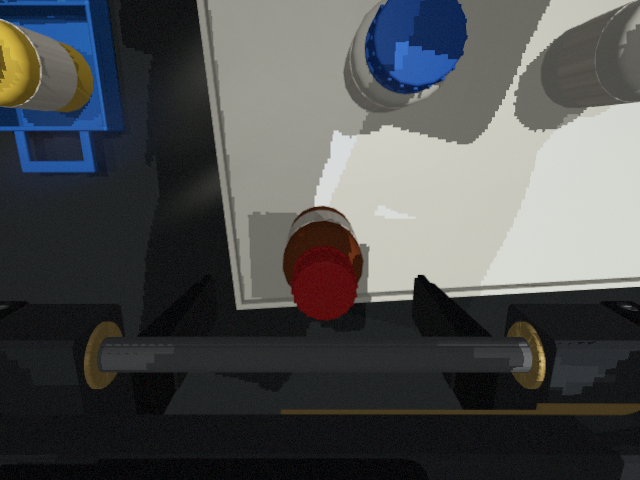

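Amber_red's red cap at (325,284) matches the prediction, and its y is about 4 mm off the tool's. Grasping.

```bash
python3 -m handwheel '{"hand":[100,100,100,100,100,100,0,0,0,0,0,0,0],"offset":[[1,0.2,0],[1,0,0],[1,0,0],[0.75,0,0],[0.3,0,0],[0,0,0],[0,0,0],[0,0,0],[0,0,0],[0,0,0],[0,0,0],[0,0,0],[0,0,0]],"rotation":[[0,0,0],[0,0,0],[0,0,0],[0,0,0],[0,0,0],[0,0,0],[0,0,0],[0,0,0],[0,0,0],[0,0,0],[0,0,0],[0,0,0],[0,0,0]]}' 20
python3 -m handwheel '{"hand":[0,0,0,0,0,0,0,0],"offset":[[-1,0,0],[-1,0,0],[-1,0,0],[-1,0,0],[-1,0,0],[-1,0,0],[-0.25,0,0],[0,0,0]],"rotation":[[0,0,0],[0,0,0],[0,0,0],[0,0,0],[0,0,0],[0,0,0],[0,0,0],[0,0,0]]}'
```

```text
clock: 37.85
tcp_pos: [690.3, -113.1, 66.0]
eef_rot: [-0.0, 1.571, -0.0]
contact_force: [0.4, -1.7, 0.9]
finger_gap: 49.5
clock: 38.85
tcp_pos: [690.2, -113.1, 191.1]
eef_rot: [-0.0, 1.57, -0.0]
contact_force: [0.7, 0.7, -2.2]
finger_gap: 49.5
```

```bash
python3 -m handwheel '{"hand":[0,0,0,0,0,0,0,0,0,0,0,0,0],"offset":[[0,0.995,-0.34],[0,0.995,-0.34],[0,0.995,-0.34],[0,0.995,-0.34],[0,0.995,-0.34],[0,0.995,-0.34],[0,0.995,-0.34],[0,0.995,-0.34],[0,0.995,-0.34],[0,0.995,-0.34],[0,0.995,-0.34],[0,0.995,-0.34],[0,0.995,-0.34]],"rotation":[[0,0,0],[0,0,0],[0,0,0],[0,0,0],[0,0,0],[0,0,0],[0,0,0],[0,0,0],[0,0,0],[0,0,0],[0,0,0],[0,0,0],[0,0,0]]}' >/dev/null
python3 -m handwheel '{"hand":[0,0,0,0,0,0,0,0,0,0],"offset":[[0,0.995,-0.34],[0,0.995,-0.34],[0,0.995,-0.34],[0,0.995,-0.34],[0,0.995,-0.34],[0,0.995,-0.34],[0,0.995,-0.34],[0,0.995,-0.34],[0,0.995,-0.34],[0,0,0]],"rotation":[[0,0,0],[0,0,0],[0,0,0],[0,0,0],[0,0,0],[0,0,0],[0,0,0],[0,0,0],[0,0,0],[0,0,0]]}'
python3 -m handwheel '{"hand":[0,0,0,0,0,0,0,0,0,0],"offset":[[1,0,0],[1,0,0],[1,0,0],[1,0,0],[1,0,0],[0.8,0,0],[0.3,0,0],[0.1,0,0],[0.04,0,0],[0,0,0]],"rotation":[[0,0,0],[0,0,0],[0,0,0],[0,0,0],[0,0,0],[0,0,0],[0,0,0],[0,0,0],[0,0,0],[0,0,0]]}'
```

```text
clock: 41.72
tcp_pos: [540.0, 326.2, 190.8]
eef_rot: [-0.001, 1.571, 0.001]
contact_force: [-0.5, -0.6, -1.4]
finger_gap: 49.8
clock: 42.98
tcp_pos: [540.8, 324.8, 66.6]
eef_rot: [0.0, 1.57, 0.0]
contact_force: [-0.3, 1.1, -1.8]
finger_gap: 49.7
```

```bash
python3 -m handwheel '{"hand":[100,100,100,100,100,100,100,100,100,100,100,100,100,100,100,100,100],"offset":[[0.03,0,0],[0,0,0],[0,0,0],[0,0,0],[-1,0,0],[-1,0,0],[-1,0,0],[-1,0,0],[0,-0.99,0.076],[0,-0.99,0.076],[0,-0.99,0.076],[0,-0.99,0.076],[0,-0.99,0.076],[0,-0.99,0.076],[0,-0.99,0.076],[0,-0.99,0.076],[0,-0.99,0.076]],"rotation":[[0,0,0],[0,0,0],[0,0,0],[0,0,0],[0,0,0],[0,0,0],[0,0,0],[0,0,0],[0,0,0],[0,0,0],[0,0,0],[0,0,0],[0,0,0],[0,0,0],[0,0,0],[0,0,0],[0,0,0]]}' >/dev/null
python3 -m handwheel '{"hand":[100,100,100,100,100,100,100,100,100,100,100,100],"offset":[[0,-0.99,0.076],[0,-0.99,0.076],[0,-0.99,0.076],[0,-0.99,0.076],[0,-0.99,0.076],[0,-0.99,0.076],[0,-0.99,0.076],[0,-0.99,0.076],[0,-0.99,0.076],[0,-0.99,0.076],[0,-0.99,0.076],[0,0,0]],"rotation":[[0,0,0],[0,0,0],[0,0,0],[0,0,0],[0,0,0],[0,0,0],[0,0,0],[0,0,0],[0,0,0],[0,0,0],[0,0,0],[0,0,0]]}'
python3 - <<'E'
from caps import *
d=robot.get_image('wrist')
hsv=cv2.cvtColor(d['image'],cv2.COLOR_RGB2HSV).astype(int);H,Sa,V=[hsv[...,i] for i in range(3)]
m=((H>100)&(H<130)&(Sa>100)&(V>30)).astype(np.uint8)
_,l,st,ce=cv2.connectedComponentsWithStats(m)
for s,c in zip(st,ce):
  if 1500<s[4]<20000 and 200<c[0]<420:
    r=least_squares(lambda q:hullc(d,'white_blue',*q)[0]-c,[571,-72],diff_step=3e-3,x_scale=[100,100]);print(s,c,r.x,hullc(d,'white_blue',*r.x)[1])
E
```

```text
clock: 46.6
tcp_pos: [571.1, -72.7, 145.4]
eef_rot: [0.001, 1.571, -0.001]
contact_force: [0.3, 0.4, -0.0]
finger_gap: 95.4
[ 276  236   81   86 5346] [316.43041526 278.76674149] [570.59787087 -71.08103984] 5385.197093731724
```

White_blue is within 1 to 2 mm of the tool, so I can grasp it.

```bash
python3 -m handwheel '{"hand":[100,100,100,100,100,100,0,0,0,0,0,0,0],"offset":[[1,0.07,0],[1,0,0],[1,0,0],[0.7,0,0],[0.3,0,0],[0,0,0],[0,0,0],[0,0,0],[0,0,0],[0,0,0],[0,0,0],[0,0,0],[0,0,0]],"rotation":[[0,0,0],[0,0,0],[0,0,0],[0,0,0],[0,0,0],[0,0,0],[0,0,0],[0,0,0],[0,0,0],[0,0,0],[0,0,0],[0,0,0],[0,0,0]]}' 20
python3 -m handwheel '{"hand":[0,0,0,0,0,0,0,0],"offset":[[-1,0,0],[-1,0,0],[-1,0,0],[-1,0,0],[-1,0,0],[-1,0,0],[-0.25,0,0],[0,0,0]],"rotation":[[0,0,0],[0,0,0],[0,0,0],[0,0,0],[0,0,0],[0,0,0],[0,0,0],[0,0,0]]}'
```

```text
clock: 48.28
tcp_pos: [571.1, -70.0, 65.6]
eef_rot: [-0.0, 1.57, -0.0]
contact_force: [0.1, -1.3, 1.9]
finger_gap: 54.3
clock: 49.28
tcp_pos: [570.8, -69.8, 190.1]
eef_rot: [0.0, 1.571, 0.0]
contact_force: [-0.9, 0.7, -2.7]
finger_gap: 53.9
```

```bash
python3 -m handwheel '{"hand":[0,0,0,0,0,0,0,0,0,0,0,0],"offset":[[0,0.971,-0.247],[0,0.971,-0.247],[0,0.971,-0.247],[0,0.971,-0.247],[0,0.971,-0.247],[0,0.971,-0.247],[0,0.971,-0.247],[0,0.971,-0.247],[0,0.971,-0.247],[0,0.971,-0.247],[0,0.971,-0.247],[0,0.971,-0.247]],"rotation":[[0,0,0],[0,0,0],[0,0,0],[0,0,0],[0,0,0],[0,0,0],[0,0,0],[0,0,0],[0,0,0],[0,0,0],[0,0,0],[0,0,0]]}' >/dev/null
python3 -m handwheel '{"hand":[0,0,0,0,0,0,0,0,0,0],"offset":[[0,0.971,-0.247],[0,0.971,-0.247],[0,0.971,-0.247],[0,0.971,-0.247],[0,0.971,-0.247],[0,0.971,-0.247],[0,0.971,-0.247],[0,0.971,-0.247],[0,0.971,-0.247],[0,0,0]],"rotation":[[0,0,0],[0,0,0],[0,0,0],[0,0,0],[0,0,0],[0,0,0],[0,0,0],[0,0,0],[0,0,0],[0,0,0]]}'
python3 -m handwheel '{"hand":[0,0,0,0,0,0,0,0,0,0],"offset":[[1,0,0],[1,0,0],[1,0,0],[1,0,0],[1,0,0],[0.8,0,0],[0.3,0,0],[0.1,0,0],[0.04,0,0],[0,0,0]],"rotation":[[0,0,0],[0,0,0],[0,0,0],[0,0,0],[0,0,0],[0,0,0],[0,0,0],[0,0,0],[0,0,0],[0,0,0]]}'
```

```text
clock: 52.02
tcp_pos: [466.8, 339.3, 190.4]
eef_rot: [-0.001, 1.571, 0.001]
contact_force: [-0.2, -0.3, -0.5]
finger_gap: 53.8
clock: 53.28
tcp_pos: [467.5, 338.0, 66.2]
eef_rot: [0.0, 1.57, 0.0]
contact_force: [-0.2, -0.1, -2.7]
finger_gap: 53.4
```

```bash
python3 -m handwheel '{"hand":[100,100,100,100,100,100,100,100,100,100,100,100,100,100,100,100,100,100,100],"offset":[[0.03,0,0],[0,0,0],[0,0,0],[0,0,0],[-0.5,0,0],[-1,0,0],[-1,0,0],[-1,0,0],[-1,0,0],[-1,0,0],[-1,0,0],[-1,0,0],[-1,0,0],[-1,-0.5,0.9],[-1,-0.5,0.9],[-1,-0.5,0.9],[0,-0.5,0.9],[0,0,0],[0,0,0]],"rotation":[[0,0,0],[0,0,0],[0,0,0],[0,0,0],[0,0,0],[0,0,0],[0,0,0],[0,0,0],[0,0,0],[0,0,0],[0,0,0],[0,0,0],[0,0,0],[0,0,0],[0,0,0],[0,0,0],[0,0,0],[0,0,0],[0,0,0]]}'
python3 - <<'E'
from h import *
from plant import robot
d=robot.get_image('wrist');im=d['image'][:,:,::-1].copy()
a=np.radians(-10.06);R=np.array([[np.cos(a),-np.sin(a)],[np.sin(a),np.cos(a)]])
t=np.linspace(0,2*np.pi,40)
for x,r,h,cr in((-37.5,27,107,21),(37.5,25,115,16.5)):
    c=R@[x,0]+[503.8,331.4]
    for rr,z in((r,3),(cr,h)): cv2.polylines(im,[proj(d,np.c_[c[0]+rr*np.cos(t),c[1]+rr*np.sin(t),0*t+z]).round().astype(int)],True,(255,0,255),1)
s=robot.get_image('side')['image'][150:410,270:470,::-1]
c=np.zeros((520,800,3),np.uint8);c[:520,:400]=cv2.resize(s,(400,520));c[:,400:]=cv2.resize(im[20:345,200:450],(400,520))
cv2.imwrite('pics/f.png',c)
E
```

```text
clock: 55.65
tcp_pos: [538.7, 297.9, 294.2]
eef_rot: [-0.0, 1.572, -0.001]
contact_force: [0.2, 1.0, -0.2]
finger_gap: 94.8
```

View pics/f.png

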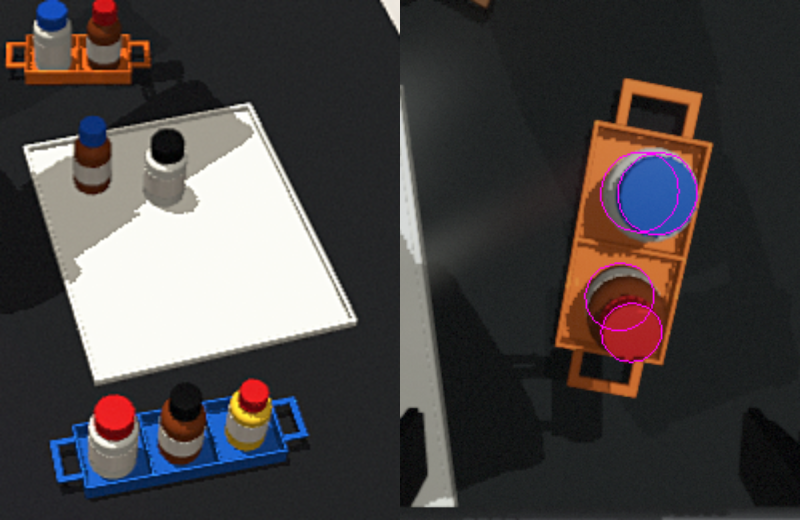

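Run:
```python
from caps import *
for cam,seed in (('side',{'yellow':(397,347),'white_red':(327,358),'amber_black':(363,349)}),('scene',None)):
  d=robot.get_image(cam);hsv=cv2.cvtColor(d['image'],cv2.COLOR_RGB2HSV).astype(int);H,Sa,V=[hsv[...,i] for i in range(3)]
  for n,x in(('yellow',572.4),('white_red',422.4)):
    m=(((H<6)|(H>172))&(Sa>140)&(V>40)).astype(np.uint8)
    _,l,st,ce=cv2.connectedComponentsWithStats(m);u,v=hullc(d,n,x,-297)[0];k=l[int(v),int(u)]
    if k==0: print(cam,n,'none',u,v);continue
    r=least_squares(lambda q:hullc(d,n,*q)[0]-ce[k],[x,-297],diff_step=3e-3,x_scale=[100,100]);print(cam,n,r.x.round(1),st[k,4],round(hullc(d,n,*r.x)[1]))
s=robot.get_state();print(s['qvel'].round(3),s['clock'])
```

```text
side yellow [ 575.  -295.7] 208 201
side white_red [ 421.2 -295.9] 395 380
scene yellow [ 570.5 -302.3] 79 103
scene white_red [ 418.2 -300.7] 167 162
[-0.002 -0.004 -0.004 -0.     0.002 -0.002] 55.85
```

Every bottle is well within tolerance, so I'm handing in.

```bash
python3 -c "
from plant import robot
print(robot.hand_in())"
```

```text
the job is handed in; nothing more can be done
None
```

I placed all five bottles and handed the job in at about 56 s of the 128 s allowed. No verdict was reported.

- **Blue tray:** it holds white/red, amber/black and yellow, one to a compartment.
- **Orange tray:** it holds white/blue and amber/red, one to a compartment.
- **Stock:** white/black and amber/blue were not touched and still stand in the stock tray.

**Final checks:**
- The last side and wrist pictures show all seven bottles upright. The orange kit's caps lie on the predicted outlines.
- In the blue tray I measured the yellow and white/red bottles. Both came out within about 6 mm of their compartment centres. The side and scene cameras disagree by 3 to 7 mm, and part of the yellow cap was missing from the scene measurement. The tolerances are 16 mm for yellow and 12 mm for white/red.
- I checked amber/black by eye only.

**One thing went less smoothly:** the yellow bottle was gripped a few millimetres high because the jaws were still closing when the lift began. It touched the tray floor early, at about 29 N against the 60 N limit. I eased off before letting it go, and it stands upright.

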